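# Lay a board up to the fence and front stop of a lever trimmer

### The job

Lay the printed board up on the lever trimmer ready for cutting: push it flat along the bed until its far long edge sits flush along the fence and its right-hand edge, slid under the clear guard, rests against the front stop. Only push it, never lift or carry it, and push gently enough that the front stop stays at its setting. Leave the raised blade arm, the tape, the spray bottle, the squeegee and the pens alone, and finish with the hand clear.

Things in the scene. Friction and masses are not known exactly. Their poses are not given: they have to be found in the camera images.
- trimmer: Lever paper trimmer fixed on the bench. Cream bed with a slate-grey top and a faint grid, flat top 30 mm above the bench. Origin at bench height; the bed spans own x -160 to +160 mm, own y -129 to +288. Own x points away from the robot to the fence, y left, z up (yaw up to 0.12 rad from the world). The lower knife is the bed's right edge (y -129); past it the board overhangs freely
- fence_mid (a point): middle of the fence's working face: an aluminium scale bar along the bed's far side, rising 14 mm above the bed, face at trimmer x +130 mm, looking back to the robot, running the bed's width (trimmer y -121 to +284). The point lies 7 mm above the bed
- stop_face (a point): middle of the front stop's working face, 5 mm above bed level: an aluminium bar with a red stripe, 29 to 69 mm beyond the knife (varies), 140 mm long along trimmer x (x -20 to +120), 6 mm thick, from 11 mm below to 24 mm above bed level, face looking to trimmer +y. Clamped on two rods along y; a push above about 20 N makes it slip. Axes as the trimmer's
- guard_mid (a point): centre of the clear plastic finger guard, a fixed upright strip 3 mm thick just inside the knife, along trimmer x from -149 to +141 mm at trimmer y -110; lower edge 18 mm and upper edge 48 mm above the bed, black end brackets. The board slides under it
- board: White foam-centred board with a printed pattern of small blue and black crosses, 148 mm (own x) by 210 mm (own y) by 10 mm thick, about 60 g, loose and flat on the bed. Origin: centre of its underside. Starts turned up to 0.25 rad from the trimmer, clear of fence, guard and stop; own x towards the fence, own -y towards the front stop
- board_far_left (a point): the board's far left corner (own x +74, y +105), mid-thickness, 5 mm above the bed
- board_far_right (a point): the board's far right corner (own x +74, y -105), mid-thickness, 5 mm above the bed
- blade_handle (a point): middle of the mint-green handle of the raised blade arm, 390 mm from its pivot at the bed's far right corner (trimmer x +165, y -135, 52 mm above the bench). The arm slants up from there towards the robot in the plane of the knife, 435 mm long, 0.8 to 0.95 rad above level, held up by a stiff hinge
- tape: roll of tan masking tape lying flat on the bed's near left corner, 76 mm across, 24 mm high; origin centre of underside
- spray: white and blue trigger spray bottle standing left of the trimmer, 68 mm across, 200 mm tall; origin centre of underside
- squeegee: yellow plastic squeegee lying on the bench right of the trimmer, 75 by 100 by 9 mm; origin centre of underside
- pens: grey cup with four markers, on the bench right of the trimmer, 76 mm across, 155 mm tall; origin centre of underside

How it is judged:
At the end, for the whole second after the job is handed in: The board lies flat and still on the bed, both its far corners within 3 mm of the fence face and its right-hand edge within 3 mm of the front stop's face (x of each of board_far_left, board_far_right in the frame of trimmer above 0.127 m and y of board_far_right in the frame of stop_face below 0.003 m and z of board in the frame of trimmer below 0.033 m and angle between board's own z axis and vertical below 0.03 rad and linear speed of board below 0.01 m/s); the robot touches nothing.
It fails at once if the board is lifted (more than 10 mm) or tipped (more than 0.15 rad) (z of board in the frame of trimmer above 0.04 m or angle between board's own z axis and vertical above 0.15 rad).
It fails at once if the front stop is pushed more than 4 mm off its setting (distance of stop_face from where it was at the start of the episode above 0.004 m).
It fails at once if the blade arm is moved (handle more than 30 mm) (distance of blade_handle from where it was at the start of the episode above 0.03 m).
It fails at once if the tape, spray bottle, squeegee or pens are moved more than 25 mm or the bottle or pens tipped (distance of any of tape, spray, squeegee, pens from where it was at the start of the episode above 0.025 m or angle between any of spray, pens's own z axis and vertical above 0.3 rad).
It also fails if it takes over 45 s, if anything falls off the work surface, if the arm or the gripper's body presses on something with over 40 N, if the wrist force passes 120 N, or if a joint passes its speed limit or range.

### The arm

A 6-joint arm with a two-finger parallel gripper is mounted at the origin on the work surface. World frame = base frame: x ahead of the robot, y to its left, z up, the work surface at z = 0. Lengths are in m, angles in rad, forces in N, time in s.
With the tool pointing down it reaches from about 0.35 to 0.975 m from the base axis. Payload 4.9 kg.
Tool frame: the origin (TCP) lies at the very end of the fingers, on their centre line; the grasp point (between the pads) lies 19 mm behind it; z points along the fingers, y is the line along which they close (so a half turn about z gives the same grasp; the last joint's range is limited). The gripper opens to 85 mm and grips with 20 to 120 N. Pads are 22 mm wide; open, the fingers measure 114 mm over their backs; the gripper's body (76 mm by 85 mm) begins 54 mm behind the grasp point. The pads swing forward as they close: fully open they stand 13 mm farther back than shut.
Start: joints at [1.013, 0.053, 1.613, -0, 1.476, -0.119], TCP at [0.266, 0.566, 0.231] pointing down, gripper open.
Joint ranges: [-3.01, 3.01], [-1.01, 2.22], [0.06, 2.58], [-1.02, 4.17], [0.09, 2.62], [-3.14, 3.14]. Speed limits (rad/s): [2.57, 2.57, 3.14, 3.14, 3.14, 3.14].

### API

Orientations are given as a unit quaternion [w, x, y, z].
In Python, from plant import manip gives the robot as it stands.
- The arm moves only by the tool send_rows, never from a script. Its argument "increments" is a list of rows, each an object of numbers: "claw": the closure, from -1 (fully open) to 1 (shut); "dx", "dy", "dz": the shift along the tool's x, y, z in units of 0.5 m (1.0 is 0.5 m); "yaw": the turn about the tool's z in units of 1.5 rad (1.0 is 1.5 rad). A call has 1 to 20 rows; each row is the pose to reach, as a shift and turn from the pose commanded when the call began, along the tool's axes at that moment; what a row does not reach only later rows make up. A row lasts 1/8 s, in which the tool goes at most 62.5 mm and 10.7 degrees, less where a joint would pass 70% of its speed; a pose out of reach is approached as far as the arm can. A call with a number of a shift or a turn outside -1 to 1 is refused whole. A call with a gripper value outside its range is refused whole. The fingers move at their own pace and stop on an object; the grip force is fixed at half the most. Time passes only in rows, so rows that repeat a pose let the fingers close. It gives the time, the measured TCP pose, the force, the opening and the grip force at its end, in the units of the state.
- manip.state(): the state, without advancing time (a new reading comes with each control period).
- manip.grab_frame(name): name is "side" or "top"; returns the picture (400x640x3 uint8, red, green, blue); there is no depth.
- manip.camera_params(name): a dict with "camera_matrix" (3x3 intrinsics, pixels), "extrinsics" (4x4, takes a point from world to camera coordinates). Camera axes: x right, y down, z forward; pixel columns grow to the right and rows downward; lengths in m; the calibration is good to about 2 mm. A picture is of the moment at which its call begins. camera_params takes no time and is no camera call.
- manip.job_done(): hands the job in; it is judged then, once.
The state is a dict: "time": time; "joint_pos": joint angles; "joint_vel": joint speeds; "joint_efforts": joint torques, N m; "tool_pos": TCP position; "tool_rot": TCP orientation; "contact_force": force on the tool from outside, world axes, zero at the start; "ft_torque": the same for the moment, N m; "gripper_width": opening from 0.0 (shut) to 1.0 (fully open); "grasp_force": force on a finger pad.
Only numpy, scipy, OpenCV 4.12 (cv2) and the standard library are available. Lean on these libraries where they do the work, as an engineer would, in place of code of your own. Each camera call takes 0.05 s, during which the arm holds its last target. There are 200 camera calls.

## Working session

There is one attempt and no reset: what is moved stays moved. The work goes in short steps, Python scripts to look and compute and a tool call to move; the robot and the scene stay as the last step left them, time stands still between calls to the robot, and variables do not carry over. Pictures are saved under pics/ and viewed, at most 10 in all, crops included, and the job is handed in when it is done.

Besides the shell and the picture viewer there is one more tool, called after ">>>" as name([rows], argument=value, ...), one row to a line, values as JSON. send_rows: Moves the arm, as the interface text tells. Shifts and turns lie within -1 to 1; 1 stands for 0.5 m of shift or 1.5 rad of turn. Its arguments: {"type":"object","properties":{"increments":{"type":"array","items":{"type":"object","properties":{"claw":{"type":"number"},"dx":{"type":"number"},"dy":{"type":"number"},"dz":{"type":"number"},"yaw":{"type":"number"}}}}},"required":["increments"]}

```bash
ls; mkdir -p pics; python3 - <<'E'
from plant import manip
import cv2
s=manip.state();print({k:s[k] for k in('time','tool_pos','tool_rot','contact_force','gripper_width')})
for n in('top','side'):
    im=manip.grab_frame(n);cv2.imwrite(f'pics/{n}0.png',im[:,:,::-1]);p=manip.camera_params(n);print(p)
E
```

```text
pics
{'time': 0.0, 'tool_pos': array([0.2652097 , 0.56525429, 0.23007518]), 'tool_rot': array([-3.43126950e-04,  2.17646488e-01,  9.76027122e-01, -9.72519957e-04]), 'contact_force': array([-0.11765588, -0.8334529 , -0.29232362]), 'gripper_width': 0.9972276781151265}
{'camera_matrix': array([[511.46155714,   0.        , 321.52794352],
       [  0.        , 511.46155714, 199.5077865 ],
       [  0.        ,   0.        ,   1.        ]]), 'extrinsics': array([[ 0.02456775, -0.99966566, -0.00806131,  0.03106802],
       [-0.9969544 , -0.0239025 , -0.07423342,  0.54832886],
       [ 0.07401592,  0.00986051, -0.99720831,  1.74522279],
       [ 0.        ,  0.        ,  0.        ,  1.        ]])}
{'camera_matrix': array([[429.50045144,   0.        , 319.53922682],
       [  0.        , 429.50045144, 209.53912734],
       [  0.        ,   0.        ,   1.        ]]), 'extrinsics': array([[ 0.90931595,  0.41601089,  0.00891342, -0.50181678],
       [ 0.28581138, -0.60887106, -0.73999181,  0.03044161],
       [-0.30241753,  0.67543391, -0.67255681,  1.52849657],
       [ 0.        ,  0.        ,  0.        ,  1.        ]])}
```

View pics/top0.png

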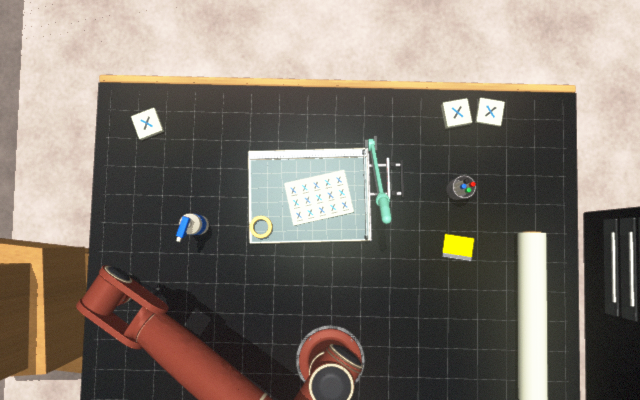

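View pics/side0.png

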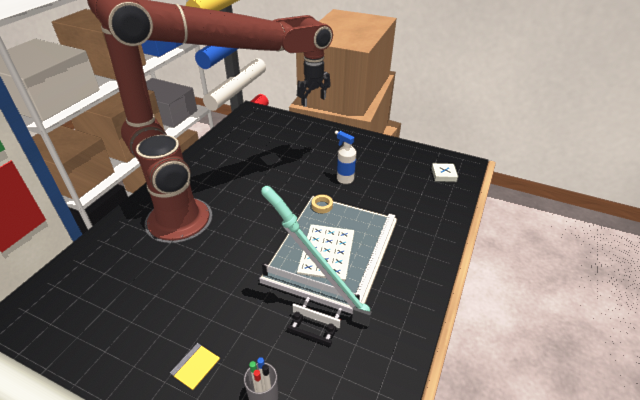

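The top view shows the trimmer at about (250–370, 150–242), the board centred near (320,197), the tape at (261,227), the stop near (388,180) and the blade handle at (384,208). The side view shows the same items: board near (327,250), stop at (317,313), blade arm from (365,308) to (268,190).

```bash
cat > h.py <<'E'
import numpy as np,cv2
from plant import manip
def cam(n):
    p=manip.camera_params(n);return p['camera_matrix'],p['extrinsics']
def ray(n,uv,z):
    "pixels -> world points on plane z"
    K,E=cam(n);uv=np.atleast_2d(np.asarray(uv,float))
    d=np.c_[uv,np.ones(len(uv))]@np.linalg.inv(K).T@E[:3,:3];c=-E[:3,:3].T@E[:3,3]
    return c+d*((z-c[2])/d[:,2])[:,None]
def proj(n,P):
    K,E=cam(n);q=(np.atleast_2d(P)@E[:3,:3].T+E[:3,3])@K.T;return q[:,:2]/q[:,2:]
E
python3 - <<'E'
from h import *
im=cv2.imread('pics/top0.png')
cv2.imwrite('pics/topc.png',cv2.resize(im[130:250,240:410],None,fx=4.7,fy=4.7,interpolation=cv2.INTER_CUBIC))
im=cv2.imread('pics/side0.png')
cv2.imwrite('pics/sidec.png',cv2.resize(im[190:345,235:405],None,fx=3.8,fy=3.8,interpolation=cv2.INTER_CUBIC))
E
```

```text
(no output)
```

View pics/topc.png

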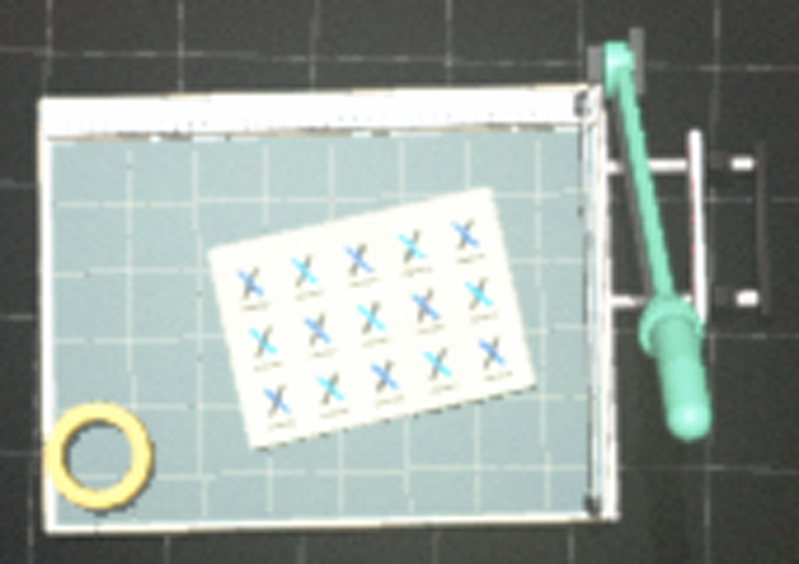

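View pics/sidec.png

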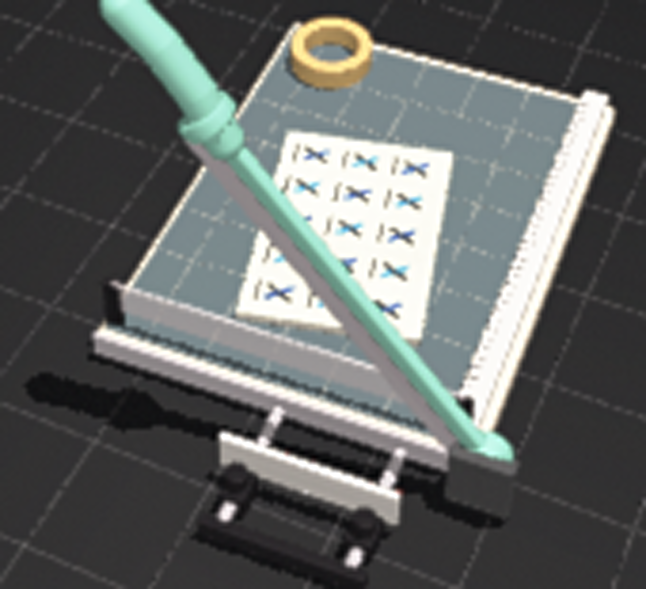

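The top crop shows board corners at about (208,250), (490,187), (537,385), (255,447), the fence foot along (50,137)–(580,127), the stop bar at (697,135)–(705,320), and the tape at (100,456). The side crop shows the stop plate at (220,435)–(400,520), with the guard along the knife.

```bash
cat > meas.py <<'E'
from h import *
def up(im,x0,y0,x1,y1,f=8):
    return cv2.resize(im[y0:y1,x0:x1],None,fx=f,fy=f,interpolation=cv2.INTER_CUBIC)
def pix(p,x0,y0,f=8): return (np.asarray(p,float)+.5)/f-.5+[x0,y0]
def line(pts): 
    vx,vy,x,y=cv2.fitLine(np.float32(pts),cv2.DIST_HUBER,0,.01,.01).ravel();return np.array([x,y]),np.array([vx,vy])
def meet(a,b):
    s=np.linalg.solve(np.c_[a[1],-b[1]],b[0]-a[0]);return a[0]+s[0]*a[1]
def board(n,im,box,zt=.04):
    "board corners from the top-face outline, world"
    u=up(im,*box);g=u.min(2)
    m=cv2.morphologyEx((g>205).astype(np.uint8),cv2.MORPH_CLOSE,np.ones((41,41)))
    c=[c for c in cv2.findContours(m,0,1)[0]];c=max(c,key=cv2.contourArea)
    r=cv2.minAreaRect(c);q=cv2.boxPoints(r)
    return ray(n,pix(q,*box[:2]),zt),c
E
python3 - <<'E'
from meas import *
im=cv2.imread('pics/top0.png')
box=(253,162,361,238)
W,c=board('top',im,box);print('board corners',W.round(4),[np.linalg.norm(W[i]-W[i-1]).round(4) for i in range(4)],W.mean(0).round(4))
# bed profiles
hsv=cv2.cvtColor(im,cv2.COLOR_BGR2HSV)
for p in [(300,160),(300,185),(330,229),(269,200)]:print(p,im[p[1],p[0]],hsv[p[1],p[0]])
g=im.astype(float).min(2)
def edge(prof,thr,rising=True):
    s=prof-thr;i=np.where((s[:-1]<0)&(s[1:]>=0) if rising else (s[:-1]>=0)&(s[1:]<0))[0]
    return [k+s[k]/(s[k]-s[k+1]) for k in i]
for x in(258,275,300,330,350): print('col',x,g[146:172:1,x].astype(int), g[234:248,x].astype(int))
for y in(165,180,200,215): print('row',y,g[y,243:258].astype(int),g[y,360:395].astype(int))
E
```

```text
board corners [[ 0.6715  0.2624  0.04  ]
 [ 0.6793 -0.0707  0.04  ]
 [ 0.4417 -0.0753  0.04  ]
 [ 0.4337  0.2544  0.04  ]] [np.float64(0.238), np.float64(0.3332), np.float64(0.2376), np.float64(0.3298)] [0.5566 0.0927 0.04  ]
(300, 160) [210 214 191] [ 85  27 214]
(300, 185) [249 254 254] [ 30   5 254]
(330, 229) [210 218 201] [ 76  20 218]
(269, 200) [204 207 185] [ 86  27 207]
col 258 [ 68  65  68  67 124 251 254 254 254 254 253 252 216 168 186 185 186 186
 184 185 185 182 183 187 184 181] [152 170 164 139 133 165 171 196 244 124  52  55  57  55]
col 275 [ 73  75  76  86 158 237 254 254 254 254 254 253 162 158 187 187 185 190
 187 188 186 188 188 189 191 190] [176 176 177 177 177 176 185 235 221 104  95  97  84  80]
col 300 [ 80  81  83 133 252 254 254 254 254 250 247 209 183 194 191 191 192 190
 190 195 193 192 193 192 191 191] [177 182 180 180 180 178 202 242 125  71  68  72  67  65]
col 330 [ 82  84 128 248 254 254 254 254 254 253 247 190 215 192 190 191 188 190
 190 190 190 190 189 193 191 213] [178 181 176 180 181 193 243 140  79  76  70  73  71  73]
col 350 [ 77  82 159 253 2
[... 298 characters left out ...]
 241 240 230 227 228 220 160 238 252 146  66  79  80  78  70]
row 180 [ 64  62  64  68  71 149 252 249 202 183 184 184 180 182 183] [185 182 182 181 163 174 204 246 234 183 101  79  74  70  77 109 103 122
 149 152 139  87  73  71  70  73  78 140 251 190  92  85  69  63  65]
row 200 [ 63  68  60  65  82 127 248 253 204 180 182 180 182 178 180] [183 183 185 182 177 213 215 234 224 250 173 107  87  87  85  86 129 147
 119 120 130 136 152 148 148 142 139 130 145 116  89  85  83  68  66]
row 215 [ 57  59  58  64 100 115 244 252 224 183 175 178 176 184 192] [178 178 183 181 179 166 203 204 247 215 182  98  73  74  72  71  60  67
  64  59  69 106 128 144 151 158 165 162 156 144 127  87  67  64  60]
```

```bash
cat > m2.py <<'E'
from meas import *
im=cv2.imread('pics/top0.png');g=im.astype(float).min(2)
def first(prof,thr,start,step):
    i=start
    while (prof[i]-thr)*(prof[i+step]-thr)>0:i+=step
    return i+step*(prof[i]-thr)/(prof[i]-prof[i+step])
fence=[(x,first(g[:,x],225,153,1)) for x in range(256,358)]
near=[(x,first(g[:,x],160,248,-1)) for x in range(256,360)]
left=[(first(g[y],160,243,1),y) for y in range(160,235)]
K=dict(fence=(fence,.03),near=(near,.03),left=(left,.03))
for k,(p,z) in K.items():
    w=ray('top',p,z)[:,:2];c,d=line(w);r=np.abs((w-c)@[-d[1],d[0]])
    ang=np.arctan2(d[1],d[0]);print(k,c.round(4),'ang',round(ang%np.pi-(np.pi/2 if k!='left' else 0),4)%np.pi,'res',np.median(r).round(4));K[k]=(c,d)
box=(253,160,361,238);u=up(im,*box);m=(u.min(2)>228).astype(np.uint8)
m=cv2.morphologyEx(m,cv2.MORPH_OPEN,np.ones((25,25)));m=cv2.morphologyEx(m,cv2.MORPH_CLOSE,np.ones((61,61)))
c=max(cv2.findContours(m,0,1)[0],key=cv2.contourArea)
q=cv2.boxPoints(cv2.minAreaRect(c));B=ray('top',pix(q,*box[:2]),.04)
print('board',B.round(4),[np.linalg.norm(B[i]-B[i-1]).round(4) for i in range(4)],B.mean(0).round(4))
# trimmer frame: yaw from fence/near, origin from near (-160) & fence(130), left(288)
th=np.mean([np.arctan2(*(K[k][1]*np.sign(K[k][1][1]))[[0,1]]) for k in('fence','near')]);th=-th
ex=np.array([np.cos(th),np.sin(th)]);ey=np.array([-ex[1],ex[0]])
ox=[K['near'][0]@ex+.16,K['fence'][0]@ex-.13];oy=K['left'][0]@ey-.288
print('yaw',th,'ox',ox,'oy',oy)
O=np.mean(ox)*ex+oy*ey;print('origin',O)
T=lambda w:np.c_[(w[:,:2]-O)@ex,(w[:,:2]-O)@ey]
print('board in T',T(B).round(4))
st=[(387.2,y) for y in(180,)]
for y in(160,170,175,178,182,186):print(y,g[y,384:394].astype(int),T(ray('top',[(387,y),(390,y)],.054)).round(4).tolist())
# side view stop plate
print('proj stop y -158,-198 corners in side', [proj('side',np.r_[O+a*ex+b*ey,z]).round(1).tolist() for a in(-.02,.12) for b in(-.158,-.198) for z in(.019,.054)])
np.savez('T.npz',O=O,ex=ex,ey=ey,th=th)
from scipy.spatial.transform import Rotation as R
s=manip.state();print(R.from_quat(s['tool_rot'],scalar_first=True).as_matrix().round(3))
E
python3 m2.py
```

```text
fence [0.6917 0.1552] ang 0.0493 res 0.0006
near [0.402  0.0815] ang 0.0483 res 0.0003
left [0.5257 0.2954] ang 0.0497 res 0.0003
board [[ 0.6011  0.177   0.04  ]
 [ 0.6533 -0.0299  0.04  ]
 [ 0.508  -0.0657  0.04  ]
 [ 0.4563  0.1399  0.04  ]] [np.float64(0.1495), np.float64(0.2134), np.float64(0.1497), np.float64(0.2121)] [0.5547 0.0553 0.04  ]
yaw 0.048803166 ox [np.float32(0.56548774), np.float32(0.5684096)] oy -0.018648058
origin [0.5671834  0.00903205]
board in T [[ 0.0421  0.1661]
 [ 0.0841 -0.0431]
 [-0.0628 -0.0718]
 [-0.1044  0.1361]]
160 [ 67  71 148 252 252 138  68  76  65  62] [[0.1087, -0.1899], [0.1085, -0.2001]]
170 [ 65  72 109 181 251 144  73  97  71  62] [[0.0745, -0.1888], [0.0742, -0.199]]
175 [ 67  69  80 143 251 161  79  79  66  61] [[0.0574, -0.1882], [0.0571, -0.1984]]
178 [ 69  67  84 147 251 187  86  78  71  66] [[0.0471, -0.1879], [0.0469, -0.198]]
182 [ 66  70  75 142 252 235 115  85  69  65] [[0.0335, -0.1874], [0.0332, -0.1976]]
186 [ 73  69  75 147 252 239 118  98  75  63] [[0.0199, -0.1869], [0.0196, -0.1971]]
proj stop y -158,-198 corners in side [[[299.1, 301.2]], [[298.8, 293.9]], [[293.4, 312.1]], [[293.0, 304.8]], [[344.6, 316.8]], [[345.2, 309.6]], [[339.8, 328.4]], [[340.3, 321.2]]]
[[-0.905  0.425 -0.001]
 [ 0.425  0.905 -0.002]
 [ 0.    -0.002 -1.   ]]
```

```bash
cat > go.py <<'E'
"python3 go.py xT yT z toolyang(trimmer frame): row numbers for that pose"
import sys;from h import *
from scipy.spatial.transform import Rotation as R
def where():
    t=np.load('T.npz');s=manip.state();M=R.from_quat(s['tool_rot'],scalar_first=True).as_matrix();p=s['tool_pos']
    q=p[:2]-t['O'];print('t',round(s['time'],2),'T',(q@t['ex']).round(4),(q@t['ey']).round(4),'z',p[2].round(4),'ang',(np.arctan2(M[1,1],M[0,1])-t['th']).round(4),'F',s['contact_force'].round(1),'w',round(s['gripper_width'],3));return t,s,M
if __name__=='__main__':
    t,s,M=where();x,y,z,a=map(float,sys.argv[1:])
    w=np.r_[t['O']+x*t['ex']+y*t['ey'],z]-s['tool_pos']
    d=M.T@w/.5;da=a-(np.arctan2(M[1,1],M[0,1])-t['th'])
    print('dx dy dz',d.round(4),'yaw',(-da/1.5).round(4),'j',s['joint_pos'].round(2))
E
python3 go.py -.135 .047 .10 1.5708
```

```text
t 0.1 T -0.2745 0.5704 z 0.2302 ang 1.0832 F [0.1 0.1 0.1] w 1.001
dx dy dz [-0.7368 -0.7936  0.2617] yaw -0.325 j [ 1.01  0.05  1.61 -0.    1.48 -0.12]
```

>>> send_rows([
  {"dx": -0.07,"dy": -0.08,"yaw": -0.04,"claw": -1},
  {"dx": -0.14,"dy": -0.16,"yaw": -0.08,"claw": -1},
  {"dx": -0.22,"dy": -0.24,"yaw": -0.12,"claw": -1},
  {"dx": -0.3,"dy": -0.32,"yaw": -0.16,"claw": -1},
  {"dx": -0.37,"dy": -0.4,"yaw": -0.2,"claw": -1},
  {"dx": -0.44,"dy": -0.48,"yaw": -0.24,"claw": -1},
  {"dx": -0.52,"dy": -0.56,"yaw": -0.28,"claw": -1},
  {"dx": -0.59,"dy": -0.64,"dz": 0.05,"yaw": -0.325,"claw": -1},
  {"dx": -0.66,"dy": -0.72,"dz": 0.12,"yaw": -0.325,"claw": -1},
  {"dx": -0.71,"dy": -0.77,"dz": 0.2,"yaw": -0.325,"claw": -1},
  {"dx": -0.737,"dy": -0.794,"dz": 0.26,"yaw": -0.325,"claw": -1},
  {"dx": -0.737,"dy": -0.794,"dz": 0.26,"yaw": -0.325,"claw": -1},
])

```text
invalid input
```

```bash
python3 go.py -.135 .047 .04 1.5708; python3 - <<'E'
from h import *
im=manip.grab_frame('side')[:,:,::-1];cv2.imwrite('pics/s1.png',cv2.resize(im[130:330,220:420],None,fx=3,fy=3,interpolation=cv2.INTER_CUBIC))
E
```

```text
t 0.1 T -0.2745 0.5704 z 0.2302 ang 1.0832 F [0.1 0.1 0.1] w 1.001
dx dy dz [-0.7368 -0.7934  0.3817] yaw -0.325 j [ 1.01  0.05  1.61 -0.    1.48 -0.12]
```

View pics/s1.png

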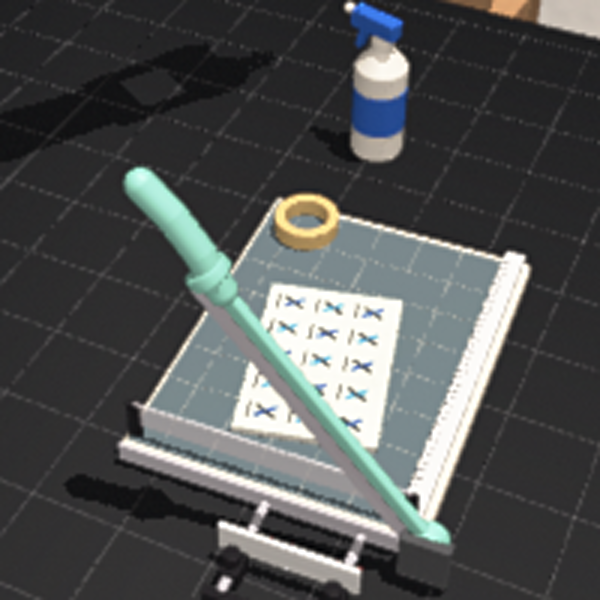

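The picture shows an unchanged scene: the call was refused, probably because some rows left fields out. I'll send full rows.

>>> send_rows([
  {"dx": -0.07,"dy": -0.08,"dz": 0,"yaw": -0.04,"claw": -1},
  {"dx": -0.14,"dy": -0.16,"dz": 0,"yaw": -0.08,"claw": -1},
  {"dx": -0.22,"dy": -0.24,"dz": 0,"yaw": -0.12,"claw": -1},
  {"dx": -0.3,"dy": -0.32,"dz": 0,"yaw": -0.16,"claw": -1},
  {"dx": -0.37,"dy": -0.4,"dz": 0,"yaw": -0.2,"claw": -1},
  {"dx": -0.44,"dy": -0.48,"dz": 0,"yaw": -0.24,"claw": -1},
  {"dx": -0.52,"dy": -0.56,"dz": 0,"yaw": -0.28,"claw": -1},
  {"dx": -0.59,"dy": -0.64,"dz": 0.05,"yaw": -0.325,"claw": -1},
  {"dx": -0.66,"dy": -0.72,"dz": 0.12,"yaw": -0.325,"claw": -1},
  {"dx": -0.71,"dy": -0.77,"dz": 0.2,"yaw": -0.325,"claw": -1},
  {"dx": -0.737,"dy": -0.794,"dz": 0.26,"yaw": -0.325,"claw": -1},
  {"dx": -0.737,"dy": -0.794,"dz": 0.26,"yaw": -0.325,"claw": -1},
])

```text
time: 1.65
tool_pos: [0.4283, 0.0491, 0.0984]
tool_rot: [-0.003, -0.023, 1.0, 0.0]
contact_force: [-0.8, 1.0, 0.1]
gripper_width: 0.999
grasp_force: 0.0
```

```bash
python3 go.py -.135 .047 .04 1.5708
```

```text
t 1.65 T -0.1368 0.0468 z 0.0984 ang 1.5681 F [-0.8  1.   0.1] w 0.999
dx dy dz [-0.0044  0.0004  0.1168] yaw -0.0018 j [-0.06 -0.31  2.17  0.    1.29 -1.68]
```

>>> send_rows([
  {"dx": -0.003,"dy": 0,"dz": 0.04,"yaw": 0,"claw": -1},
  {"dx": -0.003,"dy": 0,"dz": 0.08,"yaw": 0,"claw": -1},
  {"dx": -0.003,"dy": 0,"dz": 0.1,"yaw": 0,"claw": -1},
  {"dx": -0.003,"dy": 0,"dz": 0.112,"yaw": 0,"claw": -1},
  {"dx": -0.003,"dy": 0,"dz": 0.116,"yaw": 0,"claw": -1},
  {"dx": -0.003,"dy": 0,"dz": 0.116,"yaw": 0,"claw": -1},
])

```text
time: 2.4
tool_pos: [0.4323, 0.05, 0.0438]
tool_rot: [0.0, -0.024, 1.0, -0.0]
contact_force: [-0.2, 0.7, -0.3]
gripper_width: 0.997
grasp_force: 0.0
```

>>> send_rows([
  {"dx": 0,"dy": 0,"dz": 0.004,"yaw": 0,"claw": -1},
  {"dx": 0,"dy": 0,"dz": 0.008,"yaw": 0,"claw": -1},
  {"dx": 0,"dy": 0,"dz": 0.012,"yaw": 0,"claw": -1},
  {"dx": 0,"dy": 0,"dz": 0.012,"yaw": 0,"claw": -1},
])

```text
time: 2.9
tool_pos: [0.4317, 0.0499, 0.037]
tool_rot: [-0.0, -0.024, 1.0, 0.0]
contact_force: [0.5, -0.7, -0.8]
gripper_width: 0.999
grasp_force: 0.0
```

```bash
python3 go.py -.135 .047 .034 1.5708;python3 - <<'E'
from h import *
im=manip.grab_frame('side')[:,:,::-1];cv2.imwrite('pics/s2.png',cv2.resize(im[170:320,230:400],None,fx=4,fy=4,interpolation=cv2.INTER_CUBIC))
E
```

```text
t 2.9 T -0.1333 0.0474 z 0.037 ang 1.5707 F [ 0.5 -0.7 -0.8] w 0.999
dx dy dz [ 0.0034 -0.0009  0.0061] yaw -0.0001 j [-0.06 -0.21  2.2  -0.    1.15 -1.68]
```

View pics/s2.png

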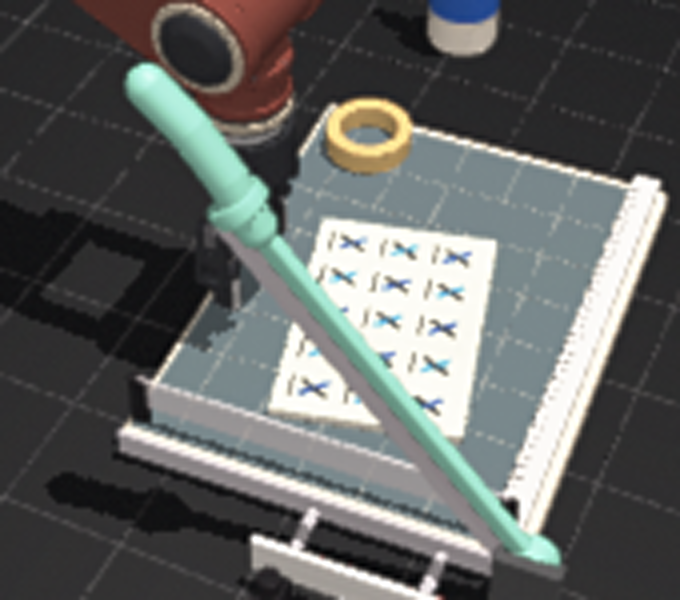

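The right fingertip sits near (238,303), just above the bed by the near edge. The board is still untouched. I'll feel for the bed with small steps.

>>> send_rows([
  {"dx": 0,"dy": 0,"dz": 0.004,"yaw": 0,"claw": -1},
  {"dx": 0,"dy": 0,"dz": 0.008,"yaw": 0,"claw": -1},
  {"dx": 0,"dy": 0,"dz": 0.008,"yaw": 0,"claw": -1},
])

```text
time: 3.32
tool_pos: [0.4317, 0.0499, 0.033]
tool_rot: [-0.0, -0.024, 1.0, 0.0]
contact_force: [-0.1, 0.0, -0.2]
gripper_width: 0.998
grasp_force: 0.0
```

>>> send_rows([
  {"dx": 0,"dy": 0,"dz": 0.004,"yaw": 0,"claw": -1},
  {"dx": 0,"dy": 0,"dz": 0.008,"yaw": 0,"claw": -1},
  {"dx": 0,"dy": 0,"dz": 0.008,"yaw": 0,"claw": -1},
])

```text
time: 3.7
tool_pos: [0.4317, 0.0499, 0.029]
tool_rot: [-0.0, -0.024, 1.0, 0.0]
contact_force: [-0.0, 0.3, -0.4]
gripper_width: 0.999
grasp_force: 0.0
```

>>> send_rows([
  {"dx": 0,"dy": 0,"dz": 0.004,"yaw": 0,"claw": -1},
  {"dx": 0,"dy": 0,"dz": 0.008,"yaw": 0,"claw": -1},
  {"dx": 0,"dy": 0,"dz": 0.008,"yaw": 0,"claw": -1},
])

```text
time: 4.08
tool_pos: [0.4317, 0.0499, 0.0251]
tool_rot: [-0.0, -0.024, 1.0, 0.0]
contact_force: [0.2, -0.2, 1.1]
gripper_width: 1.0
grasp_force: 0.0
```

The TCP is below bed level with no contact, so the open tips do sit about 13 mm higher. I'll go down 4 mm more.

>>> send_rows([
  {"dx": 0,"dy": 0,"dz": 0.004,"yaw": 0,"claw": -1},
  {"dx": 0,"dy": 0,"dz": 0.008,"yaw": 0,"claw": -1},
  {"dx": 0,"dy": 0,"dz": 0.008,"yaw": 0,"claw": -1},
])

```text
time: 4.45
tool_pos: [0.4317, 0.0499, 0.021]
tool_rot: [-0.0, -0.024, 1.0, 0.0]
contact_force: [0.4, 0.3, -0.1]
gripper_width: 0.996
grasp_force: 0.0
```

```bash
python3 go.py -.045 .047 .021 1.5708
```

```text
t 4.45 T -0.1333 0.0474 z 0.021 ang 1.5707 F [ 0.4  0.3 -0.1] w 0.996
dx dy dz [-0.1766 -0.0008 -0.    ] yaw -0.0001 j [-0.06 -0.18  2.21  0.    1.11 -1.68]
```

>>> send_rows([
  {"dx": -0.01,"dy": 0,"dz": 0,"yaw": 0,"claw": -1},
  {"dx": -0.02,"dy": 0,"dz": 0,"yaw": 0,"claw": -1},
  {"dx": -0.03,"dy": 0,"dz": 0,"yaw": 0,"claw": -1},
  {"dx": -0.04,"dy": 0,"dz": 0,"yaw": 0,"claw": -1},
  {"dx": -0.05,"dy": 0,"dz": 0,"yaw": 0,"claw": -1},
  {"dx": -0.06,"dy": 0,"dz": 0,"yaw": 0,"claw": -1},
  {"dx": -0.07,"dy": 0,"dz": 0,"yaw": 0,"claw": -1},
  {"dx": -0.08,"dy": 0,"dz": 0,"yaw": 0,"claw": -1},
  {"dx": -0.09,"dy": 0,"dz": 0,"yaw": 0,"claw": -1},
  {"dx": -0.1,"dy": 0,"dz": 0,"yaw": 0,"claw": -1},
  {"dx": -0.11,"dy": 0,"dz": 0,"yaw": 0,"claw": -1},
  {"dx": -0.12,"dy": 0,"dz": 0,"yaw": 0,"claw": -1},
  {"dx": -0.13,"dy": 0,"dz": 0,"yaw": 0,"claw": -1},
  {"dx": -0.14,"dy": 0,"dz": 0,"yaw": 0,"claw": -1},
  {"dx": -0.15,"dy": 0,"dz": 0,"yaw": 0,"claw": -1},
  {"dx": -0.155,"dy": 0,"dz": 0,"yaw": 0,"claw": -1},
])

```text
time: 6.45
tool_pos: [0.5096, 0.0536, 0.0213]
tool_rot: [-0.0, -0.024, 1.0, -0.0]
contact_force: [-0.6, 0.3, 1.0]
gripper_width: 1.0
grasp_force: 0.7
```

```bash
python3 go.py -.030 .047 .021 1.5708;python3 - <<'E'
from h import *
im=manip.grab_frame('top')[:,:,::-1];cv2.imwrite('pics/t3.png',cv2.resize(im[130:250,240:410],None,fx=4.7,fy=4.7,interpolation=cv2.INTER_CUBIC))
E
```

```text
t 6.45 T -0.0553 0.0474 z 0.0213 ang 1.5706 F [-0.6  0.3  1. ] w 1.0
dx dy dz [-0.0506 -0.0007  0.0006] yaw -0.0001 j [-0.04  0.02  2.03 -0.    1.1  -1.66]
```

View pics/t3.png

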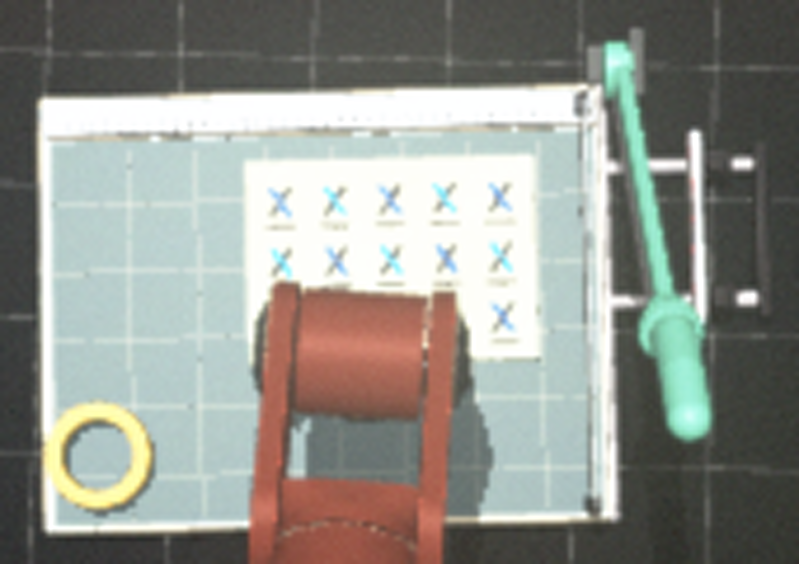

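The board is now square to the bed. Its far edge is at crop row ~157, about 17 mm short of the fence foot (~132), and its right edge is at column ~540. I'll close the gap, then creep.

>>> send_rows([
  {"dx": -0.006,"dy": 0,"dz": 0,"yaw": 0,"claw": -1},
  {"dx": -0.012,"dy": 0,"dz": 0,"yaw": 0,"claw": -1},
  {"dx": -0.018,"dy": 0,"dz": 0,"yaw": 0,"claw": -1},
  {"dx": -0.024,"dy": 0,"dz": 0,"yaw": 0,"claw": -1},
  {"dx": -0.026,"dy": 0,"dz": 0,"yaw": 0,"claw": -1},
])

```text
time: 7.12
tool_pos: [0.5225, 0.0543, 0.0213]
tool_rot: [0.0, -0.024, 1.0, 0.0]
contact_force: [-2.7, -0.0, 0.8]
gripper_width: 1.0
grasp_force: 0.5
```

>>> send_rows([
  {"dx": -0.002,"dy": 0,"dz": 0,"yaw": 0,"claw": -1},
  {"dx": -0.004,"dy": 0,"dz": 0,"yaw": 0,"claw": -1},
  {"dx": -0.004,"dy": 0,"dz": 0,"yaw": 0,"claw": -1},
])

```text
time: 7.5
tool_pos: [0.5245, 0.0544, 0.0214]
tool_rot: [0.0, -0.024, 1.0, 0.0]
contact_force: [-1.3, 0.5, -0.1]
gripper_width: 0.999
grasp_force: 0.1
```

>>> send_rows([
  {"dx": -0.002,"dy": 0,"dz": 0,"yaw": 0,"claw": -1},
  {"dx": -0.004,"dy": 0,"dz": 0,"yaw": 0,"claw": -1},
  {"dx": -0.004,"dy": 0,"dz": 0,"yaw": 0,"claw": -1},
])

```text
time: 7.88
tool_pos: [0.5265, 0.0545, 0.0213]
tool_rot: [0.0, -0.024, 1.0, -0.0]
contact_force: [-1.1, 0.1, -0.1]
gripper_width: 0.996
grasp_force: 0.2
```

```bash
cat > gap.py <<'E'
"far edge of the board (top face) and its left/right ends, trimmer frame, from the top view"
from m2f import *
E
cat > m2f.py <<'E'
from h import *
t=np.load('T.npz')
im=manip.grab_frame('top')[:,:,::-1].astype(float);g=im.min(2)
T=lambda uv,z:[((ray('top',uv,z)[:,:2]-t['O'])@t[k]).round(4) for k in('ex','ey')]
pt=lambda x,y,z=.04:proj('top',np.r_[t['O']+x*t['ex']+y*t['ey'],z])[0]
for y in(.12,.09,.05,.02,-.02,-.05,-.08):
    q=pt(.12,y);c=int(round(q[0]));r=int(round(q[1]));print('y',y,'row',r,g[r-6:r+9,c].astype(int))
E
python3 m2f.py
```

```text
y 0.12 row 160 [254 254 254 235 188 237 249 250 251 250 250 249 250 250 249]
y 0.09 row 159 [254 254 254 253 176 177 243 249 250 250 250 250 250 251 250]
y 0.05 row 159 [254 254 254 254 198 240 248 249 248 248 249 251 249 250 250]
y 0.02 row 159 [254 254 254 254 199 238 248 250 250 250 248 235 228 246 249]
y -0.02 row 159 [254 254 253 220 182 235 249 250 251 250 249 246 248 250 250]
y -0.05 row 158 [254 254 254 254 174 174 242 249 251 251 251 250 236 183 165]
y -0.08 row 158 [254 254 254 253 169 154 190 193 204 209 210 212 210 213 216]
```

>>> send_rows([
  {"dx": -0.002,"dy": 0,"dz": 0,"yaw": 0,"claw": -1},
  {"dx": -0.004,"dy": 0,"dz": 0,"yaw": 0,"claw": -1},
  {"dx": -0.004,"dy": 0,"dz": 0,"yaw": 0,"claw": -1},
])

```text
time: 8.3
tool_pos: [0.5285, 0.0546, 0.0213]
tool_rot: [0.0, -0.024, 1.0, -0.0]
contact_force: [-0.9, 0.4, 0.3]
gripper_width: 1.003
grasp_force: 0.2
```

>>> send_rows([
  {"dx": -0.002,"dy": 0,"dz": 0,"yaw": 0,"claw": -1},
  {"dx": -0.004,"dy": 0,"dz": 0,"yaw": 0,"claw": -1},
  {"dx": -0.004,"dy": 0,"dz": 0,"yaw": 0,"claw": -1},
])

```text
time: 8.68
tool_pos: [0.5305, 0.0547, 0.0213]
tool_rot: [0.0, -0.024, 1.0, 0.0]
contact_force: [-0.3, -0.4, -0.1]
gripper_width: 1.002
grasp_force: 0.2
```

>>> send_rows([
  {"dx": -0.002,"dy": 0,"dz": 0,"yaw": 0,"claw": -1},
  {"dx": -0.002,"dy": 0,"dz": 0,"yaw": 0,"claw": -1},
])

```text
time: 8.93
tool_pos: [0.5315, 0.0548, 0.0213]
tool_rot: [0.0, -0.024, 1.0, 0.0]
contact_force: [-0.9, -0.3, 0.8]
gripper_width: 1.003
grasp_force: 0.2
```

>>> send_rows([
  {"dx": -0.002,"dy": 0,"dz": 0,"yaw": 0,"claw": -1},
  {"dx": -0.002,"dy": 0,"dz": 0,"yaw": 0,"claw": -1},
])

```text
time: 9.18
tool_pos: [0.5325, 0.0548, 0.0213]
tool_rot: [0.0, -0.024, 1.0, 0.0]
contact_force: [-0.1, -0.0, 0.9]
gripper_width: 1.0
grasp_force: 0.2
```

```bash
python3 m2f.py
```

```text
y 0.12 row 160 [254 254 254 243 250 250 250 251 250 249 251 250 250 248 247]
y 0.09 row 159 [254 254 254 253 204 247 250 250 250 250 249 250 250 250 250]
y 0.05 row 159 [254 254 254 254 240 248 250 249 249 250 250 250 250 250 250]
y 0.02 row 159 [254 254 254 254 244 249 249 250 249 247 236 245 248 249 250]
y -0.02 row 159 [254 254 254 232 249 250 250 251 250 247 248 250 250 250 251]
y -0.05 row 158 [254 254 254 253 200 247 251 251 251 250 248 199 165 159 147]
y -0.08 row 158 [254 254 254 253 168 155 191 193 201 203 211 210 209 216 215]
```

>>> send_rows([
  {"dx": -0.002,"dy": 0,"dz": 0,"yaw": 0,"claw": -1},
  {"dx": -0.002,"dy": 0,"dz": 0,"yaw": 0,"claw": -1},
])

```text
time: 9.48
tool_pos: [0.5328, 0.0548, 0.0212]
tool_rot: [-0.001, -0.024, 1.0, -0.0]
contact_force: [-3.7, 0.9, 3.7]
gripper_width: 0.999
grasp_force: 2.1
```

>>> send_rows([
  {"dx": -0.002,"dy": 0,"dz": 0,"yaw": 0,"claw": -1},
  {"dx": -0.002,"dy": 0,"dz": 0,"yaw": 0,"claw": -1},
])

```text
time: 9.72
tool_pos: [0.5328, 0.0548, 0.0212]
tool_rot: [-0.002, -0.024, 1.0, -0.0]
contact_force: [-7.2, -0.6, 6.1]
gripper_width: 1.0
grasp_force: 4.1
```

The board is seated on the fence, with contact force rising about 3.5 N per mm. I'll back off, lift, turn and go round to the left edge.

>>> send_rows([
  {"dx": 0.01,"dy": 0,"dz": 0,"yaw": 0,"claw": -1},
  {"dx": 0.03,"dy": 0,"dz": 0,"yaw": 0,"claw": -1},
  {"dx": 0.04,"dy": 0,"dz": -0.05,"yaw": 0,"claw": -1},
  {"dx": 0.04,"dy": 0.02,"dz": -0.15,"yaw": 0.1,"claw": -1},
  {"dx": 0.02,"dy": 0.08,"dz": -0.2,"yaw": 0.2,"claw": -1},
  {"dx": -0.04,"dy": 0.16,"dz": -0.2,"yaw": 0.32,"claw": -1},
  {"dx": -0.1,"dy": 0.22,"dz": -0.2,"yaw": 0.44,"claw": -1},
  {"dx": -0.16,"dy": 0.26,"dz": -0.2,"yaw": 0.56,"claw": -1},
  {"dx": -0.18,"dy": 0.28,"dz": -0.2,"yaw": 0.68,"claw": -1},
  {"dx": -0.18,"dy": 0.28,"dz": -0.2,"yaw": 0.8,"claw": -1},
  {"dx": -0.18,"dy": 0.28,"dz": -0.2,"yaw": 0.92,"claw": -1},
  {"dx": -0.18,"dy": 0.28,"dz": -0.2,"yaw": 1.0,"claw": -1},
  {"dx": -0.18,"dy": 0.28,"dz": -0.2,"yaw": 1.0,"claw": -1},
])

```text
time: 11.35
tool_pos: [0.6171, 0.1991, 0.1211]
tool_rot: [0.0, 0.663, 0.749, 0.0]
contact_force: [-0.2, -0.4, 0.5]
gripper_width: 1.002
grasp_force: 0.0
```

```bash
python3 - <<'E'
from h import *
t=np.load('T.npz');im=manip.grab_frame('top')[:,:,::-1];cv2.imwrite('pics/t4.png',cv2.resize(im[130:250,240:410],None,fx=4.7,fy=4.7,interpolation=cv2.INTER_CUBIC))
E
python3 go.py .05 .17 .06 0
```

```text
t 11.4 T 0.0592 0.1874 z 0.1212 ang 0.0728 F [ 0.2  0.1 -0.8] w 1.001
dx dy dz [-0.0333 -0.0208  0.1224] yaw 0.0485 j [0.2  0.19 1.65 0.   1.3  0.08]
```

View pics/t4.png

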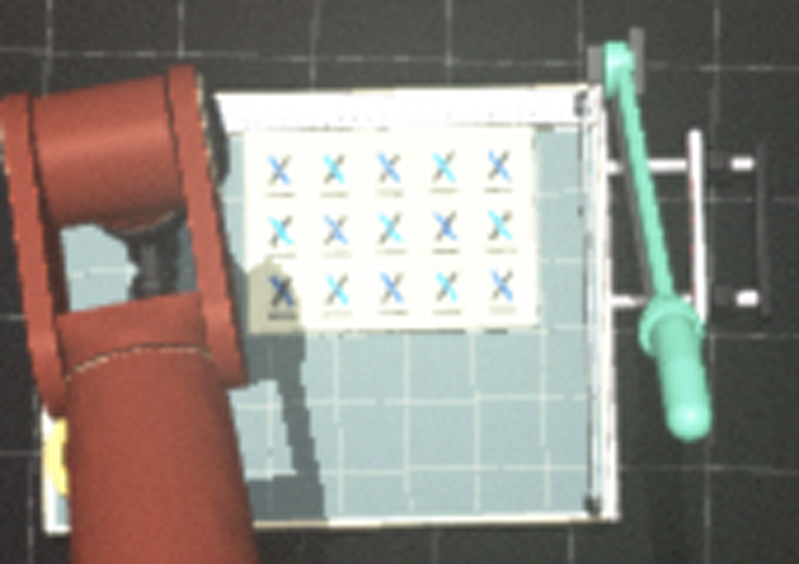

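The board lies flush on the fence from crop column 246 to 537. The stop bar is unchanged at column ~697. The hand is left of the board's left edge.

```bash
python3 - <<'E'
from h import *
t=np.load('T.npz')
for n,u,v,z in(('left',292.0,180,.04),('right',354.3,180,.04),('stop top front',387.3,178,.054),('stop top back',389.3,178,.054)):
    w=ray('top',(u,v),z)[0,:2]-t['O'];print(n,(w@t['ex']).round(4),(w@t['ey']).round(4))
E
python3 go.py .05 .172 .021 0
```

```text
left 0.05 0.1356
right 0.0447 -0.0776
stop top front 0.0471 -0.1889
stop top back 0.0469 -0.1957
t 11.4 T 0.0592 0.1874 z 0.1212 ang 0.0728 F [ 0.2  0.1 -0.8] w 1.001
dx dy dz [-0.0293 -0.0206  0.2004] yaw 0.0485 j [0.2  0.19 1.65 0.   1.3  0.08]
```

>>> send_rows([
  {"dx": -0.015,"dy": -0.01,"dz": 0.05,"yaw": 0.0485,"claw": -1},
  {"dx": -0.029,"dy": -0.0206,"dz": 0.1,"yaw": 0.0485,"claw": -1},
  {"dx": -0.029,"dy": -0.0206,"dz": 0.15,"yaw": 0.0485,"claw": -1},
  {"dx": -0.029,"dy": -0.0206,"dz": 0.18,"yaw": 0.0485,"claw": -1},
  {"dx": -0.029,"dy": -0.0206,"dz": 0.195,"yaw": 0.0485,"claw": -1},
  {"dx": -0.029,"dy": -0.0206,"dz": 0.2,"yaw": 0.0485,"claw": -1},
  {"dx": -0.029,"dy": -0.0206,"dz": 0.2,"yaw": 0.0485,"claw": -1},
])

```text
time: 12.28
tool_pos: [0.6095, 0.1837, 0.0221]
tool_rot: [0.0, 0.69, 0.724, 0.001]
contact_force: [0.1, -0.0, 0.4]
gripper_width: 1.002
grasp_force: 0.0
```

```bash
python3 go.py .05 .06 .021 0
```

```text
t 12.28 T 0.0508 0.1724 z 0.0221 ang -0.0017 F [ 0.1 -0.   0.4] w 1.002
dx dy dz [-0.2248 -0.0012  0.0021] yaw -0.0012 j [0.18 0.29 1.72 0.   1.13 0.13]
```

>>> send_rows([
  {"dx": -0.01,"dy": -0.001,"dz": 0.002,"yaw": 0,"claw": -1},
  {"dx": -0.02,"dy": -0.001,"dz": 0.002,"yaw": 0,"claw": -1},
  {"dx": -0.03,"dy": -0.001,"dz": 0.002,"yaw": 0,"claw": -1},
  {"dx": -0.04,"dy": -0.001,"dz": 0.002,"yaw": 0,"claw": -1},
  {"dx": -0.05,"dy": -0.001,"dz": 0.002,"yaw": 0,"claw": -1},
  {"dx": -0.06,"dy": -0.001,"dz": 0.002,"yaw": 0,"claw": -1},
  {"dx": -0.07,"dy": -0.001,"dz": 0.002,"yaw": 0,"claw": -1},
  {"dx": -0.08,"dy": -0.001,"dz": 0.002,"yaw": 0,"claw": -1},
  {"dx": -0.09,"dy": -0.001,"dz": 0.002,"yaw": 0,"claw": -1},
  {"dx": -0.1,"dy": -0.001,"dz": 0.002,"yaw": 0,"claw": -1},
  {"dx": -0.11,"dy": -0.001,"dz": 0.002,"yaw": 0,"claw": -1},
  {"dx": -0.12,"dy": -0.001,"dz": 0.002,"yaw": 0,"claw": -1},
  {"dx": -0.13,"dy": -0.001,"dz": 0.002,"yaw": 0,"claw": -1},
  {"dx": -0.14,"dy": -0.001,"dz": 0.002,"yaw": 0,"claw": -1},
  {"dx": -0.15,"dy": -0.001,"dz": 0.002,"yaw": 0,"claw": -1},
  {"dx": -0.16,"dy": -0.001,"dz": 0.002,"yaw": 0,"claw": -1},
  {"dx": -0.17,"dy": -0.001,"dz": 0.002,"yaw": 0,"claw": -1},
  {"dx": -0.18,"dy": -0.001,"dz": 0.002,"yaw": 0,"claw": -1},
  {"dx": -0.185,"dy": -0.001,"dz": 0.002,"yaw": 0,"claw": -1},
  {"dx": -0.185,"dy": -0.001,"dz": 0.002,"yaw": 0,"claw": -1},
])

```text
time: 14.78
tool_pos: [0.6127, 0.0908, 0.0203]
tool_rot: [0.0, 0.69, 0.723, -0.0]
contact_force: [-0.1, 0.0, -0.4]
gripper_width: 1.002
grasp_force: 0.0
```

```bash
python3 go.py .05 .06 .021 0; python3 - <<'E'
from h import *
a=[cv2.resize(manip.grab_frame(n)[y:y+120,x:x+170,::-1],None,fx=2.35*2,fy=2.35*2,interpolation=cv2.INTER_CUBIC) for n,x,y in(('top',240,130),('side',235,210))]
cv2.imwrite('pics/b5.png',cv2.resize(np.vstack(a),(425,600)))
E
```

```text
t 14.78 T 0.0495 0.0794 z 0.0203 ang -0.0023 F [-0.1  0.  -0.4] w 1.002
dx dy dz [-0.0388  0.0011 -0.0014] yaw -0.0015 j [ 0.03  0.25  1.77 -0.    1.12 -0.02]
```

View pics/b5.png

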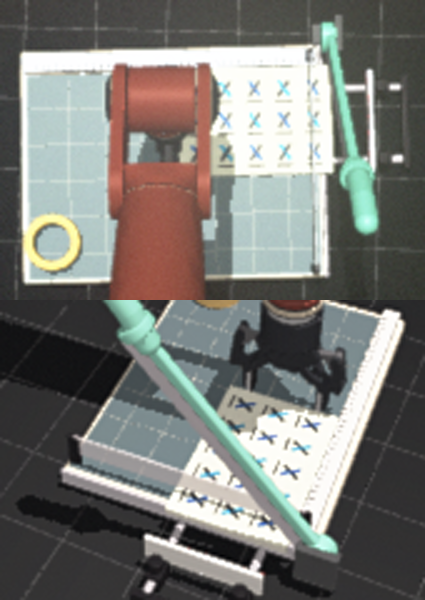

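The board has passed under the guard. Its right edge is at about top column 373, roughly 45 mm short of the stop at about 387. The blade arm is well clear of the hand. I'll continue, then creep.

>>> send_rows([
  {"dx": -0.008,"dy": 0.001,"dz": -0.001,"yaw": 0,"claw": -1},
  {"dx": -0.016,"dy": 0.001,"dz": -0.001,"yaw": 0,"claw": -1},
  {"dx": -0.024,"dy": 0.001,"dz": -0.001,"yaw": 0,"claw": -1},
  {"dx": -0.032,"dy": 0.001,"dz": -0.001,"yaw": 0,"claw": -1},
  {"dx": -0.04,"dy": 0.001,"dz": -0.001,"yaw": 0,"claw": -1},
  {"dx": -0.048,"dy": 0.001,"dz": -0.001,"yaw": 0,"claw": -1},
  {"dx": -0.056,"dy": 0.001,"dz": -0.001,"yaw": 0,"claw": -1},
  {"dx": -0.062,"dy": 0.001,"dz": -0.001,"yaw": 0,"claw": -1},
  {"dx": -0.066,"dy": 0.001,"dz": -0.001,"yaw": 0,"claw": -1},
  {"dx": -0.066,"dy": 0.001,"dz": -0.001,"yaw": 0,"claw": -1},
])

```text
time: 16.12
tool_pos: [0.6148, 0.0579, 0.0209]
tool_rot: [0.0, 0.69, 0.723, -0.0]
contact_force: [-0.4, -0.3, -0.2]
gripper_width: 0.999
grasp_force: 0.0
```

```bash
cat > rg.py <<'E'
"rows of pixels between board's right edge and the stop, top view"
from h import *
t=np.load('T.npz');im=manip.grab_frame('top').astype(int)
for x in(.02,.05,.08,.11):
    q=proj('top',np.r_[t['O']+x*t['ex']-.188*t['ey'],.045])[0].round().astype(int);print('x',x,'c0',q[0]-9,im[q[1],q[0]-9:q[0]+6].min(1))
for y in(-.1,-.05,-.02,.0):
    q=proj('top',np.r_[t['O']+.13*t['ex']+y*t['ey'],.03])[0].round().astype(int);print('fence y',y,im[q[1]-4:q[1]+5,q[0]].min(1))
E
python3 rg.py; python3 go.py .05 .034 .021 0
```

```text
x 0.02 c0 378 [117 147 155 147 107  75  69  69  76 147 252 239 119 101  73]
x 0.05 c0 378 [153 161 223 244 149  80  71  71  86 145 252 185  90  84  72]
x 0.08 c0 377 [156 185 247 250 246 129  75  71  71 107 183 252 144  62  72]
x 0.11 c0 377 [233 249 249 249 223 109  73  69  69 149 253 253 140  68  76]
fence y -0.1 [254 254 254 254 239 248 248 249 249]
fence y -0.05 [254 254 254 253 197 245 249 249 249]
fence y -0.02 [254 254 254 253 228 245 246 243 191]
fence y 0.0 [254 254 253 228 131 105 115 115 118]
t 16.18 T 0.05 0.0466 z 0.0209 ang -0.0021 F [ 0.7  1.1 -0.5] w 1.0
dx dy dz [-0.0252  0.     -0.0002] yaw -0.0014 j [-0.03  0.25  1.77 -0.    1.12 -0.07]
```

>>> send_rows([
  {"dx": -0.004,"dy": 0,"dz": 0,"yaw": 0,"claw": -1},
  {"dx": -0.008,"dy": 0,"dz": 0,"yaw": 0,"claw": -1},
  {"dx": -0.012,"dy": 0,"dz": 0,"yaw": 0,"claw": -1},
  {"dx": -0.016,"dy": 0,"dz": 0,"yaw": 0,"claw": -1},
  {"dx": -0.016,"dy": 0,"dz": 0,"yaw": 0,"claw": -1},
])

```text
time: 16.8
tool_pos: [0.6152, 0.0498, 0.0208]
tool_rot: [0.0, 0.69, 0.723, -0.0]
contact_force: [0.7, 0.3, 0.3]
gripper_width: 0.999
grasp_force: 0.0
```

```bash
python3 rg.py; python3 go.py .05 .034 .021 0
```

```text
x 0.02 c0 378 [115 147 153 160 217 248 228 110  77 149 252 240 121 102  75]
x 0.05 c0 378 [156 164 223 247 249 247 183  94  84 142 252 186  90  80  71]
x 0.08 c0 377 [157 165 196 238 249 250 246 153  83 105 180 252 144  67  73]
x 0.11 c0 377 [233 247 249 250 250 249 247 128  76 151 253 253 141  72  80]
fence y -0.1 [254 254 254 254 239 248 249 248 248]
fence y -0.05 [254 254 254 253 197 247 250 249 249]
fence y -0.02 [254 254 254 241 124  83  86  86  90]
fence y 0.0 [254 254 254 253 219 105  87  85  87]
t 16.85 T 0.0499 0.0385 z 0.0208 ang -0.0021 F [-1.1  0.5 -0.7] w 0.998
dx dy dz [-0.0089  0.0003 -0.0005] yaw -0.0014 j [-0.04  0.25  1.77 -0.    1.12 -0.09]
```

>>> send_rows([
  {"dx": -0.002,"dy": 0,"dz": 0,"yaw": 0,"claw": -1},
  {"dx": -0.004,"dy": 0,"dz": 0,"yaw": 0,"claw": -1},
  {"dx": -0.004,"dy": 0,"dz": 0,"yaw": 0,"claw": -1},
])

```text
time: 17.23
tool_pos: [0.6152, 0.048, 0.0208]
tool_rot: [0.0, 0.69, 0.723, -0.0]
contact_force: [0.4, 0.4, -0.0]
gripper_width: 0.995
grasp_force: 0.0
```

>>> send_rows([
  {"dx": -0.002,"dy": 0,"dz": 0,"yaw": 0,"claw": -1},
  {"dx": -0.002,"dy": 0,"dz": 0,"yaw": 0,"claw": -1},
  {"dx": -0.002,"dy": 0,"dz": 0,"yaw": 0,"claw": -1},
])

```text
time: 17.6
tool_pos: [0.6153, 0.047, 0.0208]
tool_rot: [0.0, 0.69, 0.723, -0.0]
contact_force: [0.4, 0.8, -0.3]
gripper_width: 1.001
grasp_force: 0.0
```

```bash
python3 rg.py; python3 go.py .05 .034 .021 0
```

```text
x 0.02 c0 378 [120 146 154 161 219 248 249 225 109 151 252 240 124 100  75]
x 0.05 c0 378 [159 166 224 249 249 248 246 180 103 146 252 187  90  85  72]
x 0.08 c0 377 [159 168 194 214 246 250 249 245 151 111 185 252 145  69  76]
x 0.11 c0 377 [232 249 248 250 250 249 249 226 115 150 253 253 144  70  80]
fence y -0.1 [254 254 254 254 240 247 249 248 247]
fence y -0.05 [254 254 254 253 199 247 249 249 249]
fence y -0.02 [254 254 254 241 121  82  86  87  88]
fence y 0.0 [254 254 254 253 218 106  83  85  88]
t 17.65 T 0.0499 0.0356 z 0.0208 ang -0.002 F [-0.   0.7  0.1] w 1.002
dx dy dz [-0.0033  0.0002 -0.0004] yaw -0.0014 j [-0.04  0.25  1.77 -0.    1.12 -0.09]
```

Still roughly 1 px (about 3 mm) of gap and no contact force; continuing in 1 mm steps.

>>> send_rows([
  {"dx": -0.002,"dy": 0,"dz": 0,"yaw": 0,"claw": -1},
  {"dx": -0.002,"dy": 0,"dz": 0,"yaw": 0,"claw": -1},
])

```text
time: 17.9
tool_pos: [0.6154, 0.0461, 0.0208]
tool_rot: [0.0, 0.69, 0.723, 0.0]
contact_force: [0.8, 0.6, 0.3]
gripper_width: 1.001
grasp_force: 0.1
```

>>> send_rows([
  {"dx": -0.002,"dy": 0,"dz": 0,"yaw": 0,"claw": -1},
  {"dx": -0.002,"dy": 0,"dz": 0,"yaw": 0,"claw": -1},
])

```text
time: 18.15
tool_pos: [0.6154, 0.0451, 0.0209]
tool_rot: [0.0, 0.69, 0.723, 0.0]
contact_force: [-0.4, 1.0, -0.2]
gripper_width: 1.002
grasp_force: 0.2
```

```bash
python3 rg.py; python3 go.py .05 .034 .021 0
```

```text
x 0.02 c0 378 [120 146 153 165 219 248 250 248 156 153 252 240 120 104  74]
x 0.05 c0 378 [159 165 225 248 249 248 249 246 134 147 252 187  90  83  71]
x 0.08 c0 377 [153 167 191 202 226 248 250 249 225 134 187 252 148  69  74]
x 0.11 c0 377 [232 249 249 249 250 250 250 248 185 158 253 253 141  73  81]
fence y -0.1 [254 254 254 254 240 248 248 248 247]
fence y -0.05 [254 254 254 253 199 246 250 250 250]
fence y -0.02 [254 254 254 243 124  85  86  87  91]
fence y 0.0 [254 254 254 254 211 103  87  87  86]
t 18.2 T 0.0499 0.0336 z 0.0209 ang -0.002 F [-1.   0.6  0.1] w 1.003
dx dy dz [ 0.0007  0.0001 -0.0003] yaw -0.0014 j [-0.05  0.25  1.77 -0.    1.12 -0.09]
```

>>> send_rows([
  {"dx": -0.002,"dy": 0,"dz": 0,"yaw": 0,"claw": -1},
  {"dx": -0.002,"dy": 0,"dz": 0,"yaw": 0,"claw": -1},
  {"dx": -0.002,"dy": 0,"dz": 0,"yaw": 0,"claw": -1},
])

```text
time: 18.58
tool_pos: [0.6154, 0.0441, 0.0208]
tool_rot: [0.0, 0.69, 0.723, -0.0]
contact_force: [-0.4, -0.1, 0.3]
gripper_width: 1.002
grasp_force: 0.1
```

```bash
python3 rg.py; python3 go.py .05 .034 .021 0
```

```text
x 0.02 c0 378 [119 147 154 161 218 249 251 249 194 164 253 240 121 102  72]
x 0.05 c0 378 [157 165 221 247 250 249 249 246 166 150 252 189  92  84  74]
x 0.08 c0 377 [157 165 192 201 214 247 250 249 246 151 184 252 145  69  73]
x 0.11 c0 377 [231 249 250 249 250 250 250 249 226 171 253 253 142  73  81]
fence y -0.1 [254 254 254 254 239 247 249 248 247]
fence y -0.05 [254 254 254 253 200 247 249 250 250]
fence y -0.02 [254 254 254 241 120  81  86  90  88]
fence y 0.0 [254 254 254 253 213 105  86  88  87]
t 18.62 T 0.0499 0.0326 z 0.0208 ang -0.0021 F [0.2 0.9 0.6] w 1.0
dx dy dz [ 0.0028  0.0002 -0.0004] yaw -0.0014 j [-0.05  0.25  1.77 -0.    1.12 -0.1 ]
```

>>> send_rows([
  {"dx": -0.002,"dy": 0,"dz": 0,"yaw": 0,"claw": -1},
  {"dx": -0.002,"dy": 0,"dz": 0,"yaw": 0,"claw": -1},
  {"dx": -0.002,"dy": 0,"dz": 0,"yaw": 0,"claw": -1},
])

```text
time: 19.0
tool_pos: [0.6155, 0.0431, 0.0208]
tool_rot: [0.0, 0.69, 0.723, -0.0]
contact_force: [0.4, -0.5, 0.0]
gripper_width: 0.999
grasp_force: 0.1
```

```bash
python3 rg.py; python3 go.py .05 .034 .021 0
```

```text
x 0.02 c0 378 [120 148 158 163 219 250 250 250 235 175 253 241 124 101  75]
x 0.05 c0 378 [159 164 221 248 250 250 249 247 205 160 252 185  90  87  72]
x 0.08 c0 377 [159 168 194 202 210 238 249 250 246 181 191 252 144  70  75]
x 0.11 c0 377 [231 250 250 249 249 251 250 250 248 182 253 253 142  75  79]
fence y -0.1 [254 254 254 254 239 247 249 249 247]
fence y -0.05 [254 254 254 253 198 247 249 250 249]
fence y -0.02 [254 254 254 246 131  88  84  87  92]
fence y 0.0 [254 254 254 254 210 102  79  85  84]
t 19.05 T 0.0499 0.0316 z 0.0208 ang -0.002 F [-0.4  0.  -0.4] w 1.0
dx dy dz [ 0.0047  0.0002 -0.0004] yaw -0.0013 j [-0.05  0.25  1.77 -0.    1.12 -0.1 ]
```

>>> send_rows([
  {"dx": -0.002,"dy": 0,"dz": 0,"yaw": 0,"claw": -1},
  {"dx": -0.002,"dy": 0,"dz": 0,"yaw": 0,"claw": -1},
  {"dx": -0.002,"dy": 0,"dz": 0,"yaw": 0,"claw": -1},
])

```text
time: 19.42
tool_pos: [0.6155, 0.0421, 0.0208]
tool_rot: [0.0, 0.69, 0.723, -0.0]
contact_force: [-0.4, 0.2, -0.1]
gripper_width: 1.004
grasp_force: 0.2
```

```bash
python3 rg.py; python3 go.py .05 .034 .021 0
```

```text
x 0.02 c0 378 [119 147 158 163 216 249 251 250 247 186 253 240 121 102  74]
x 0.05 c0 378 [160 164 221 249 250 249 249 248 232 170 252 190  89  83  69]
x 0.08 c0 377 [158 168 193 200 208 227 248 250 248 210 194 252 149  69  73]
x 0.11 c0 377 [230 249 251 249 249 250 250 250 248 201 253 253 145  74  82]
fence y -0.1 [254 254 254 254 241 248 249 249 247]
fence y -0.05 [254 254 254 253 199 247 249 250 250]
fence y -0.02 [254 254 254 246 139 102  97  94  91]
fence y 0.0 [254 254 254 253 210 107  82  86  89]
t 19.48 T 0.0499 0.0307 z 0.0208 ang -0.002 F [-0.3  0.6  0.8] w 1.001
dx dy dz [ 0.0067  0.0002 -0.0004] yaw -0.0013 j [-0.05  0.25  1.77 -0.    1.12 -0.1 ]
```

>>> send_rows([
  {"dx": -0.002,"dy": 0,"dz": 0,"yaw": 0,"claw": -1},
  {"dx": -0.002,"dy": 0,"dz": 0,"yaw": 0,"claw": -1},
  {"dx": -0.002,"dy": 0,"dz": 0,"yaw": 0,"claw": -1},
])

```text
time: 19.85
tool_pos: [0.6155, 0.0411, 0.0208]
tool_rot: [0.0, 0.69, 0.723, -0.0]
contact_force: [0.4, -0.2, 0.9]
gripper_width: 0.996
grasp_force: 0.1
```

```bash
python3 rg.py; python3 go.py .05 .034 .021 0
```

```text
x 0.02 c0 378 [120 148 158 161 213 249 251 251 248 193 253 240 121 102  72]
x 0.05 c0 378 [159 153 167 247 250 250 249 249 246 179 252 187  90  85  73]
x 0.08 c0 377 [159 167 191 203 206 225 248 250 250 246 207 252 145  70  78]
x 0.11 c0 377 [232 248 250 249 249 250 249 250 249 218 253 253 145  73  78]
fence y -0.1 [254 254 254 254 240 248 249 249 247]
fence y -0.05 [254 254 254 253 200 247 249 250 250]
fence y -0.02 [254 254 254 245 146  99 102 108 117]
fence y 0.0 [254 254 254 253 210 104  81  89  88]
t 19.9 T 0.0499 0.0296 z 0.0208 ang -0.0021 F [-0.1  0.   0.3] w 1.002
dx dy dz [ 0.0087  0.0002 -0.0004] yaw -0.0014 j [-0.05  0.25  1.77 -0.    1.12 -0.1 ]
```

>>> send_rows([
  {"dx": -0.002,"dy": 0,"dz": 0,"yaw": 0,"claw": -1},
  {"dx": -0.002,"dy": 0,"dz": 0,"yaw": 0,"claw": -1},
  {"dx": -0.002,"dy": 0,"dz": 0,"yaw": 0,"claw": -1},
])

```text
time: 20.27
tool_pos: [0.6155, 0.0408, 0.0208]
tool_rot: [-0.0, 0.69, 0.723, 0.0]
contact_force: [-1.3, 5.7, 0.1]
gripper_width: 0.996
grasp_force: 2.5
```

```bash
python3 rg.py; python3 go.py .05 .034 .021 0
```

```text
x 0.02 c0 378 [120 148 156 162 214 250 251 251 248 194 253 240 121 104  76]
x 0.05 c0 378 [158 152 168 247 250 250 249 248 246 178 252 187  90  85  74]
x 0.08 c0 377 [160 168 191 201 207 226 248 250 250 247 208 252 147  69  76]
x 0.11 c0 377 [230 249 251 249 249 251 250 250 249 235 254 253 143  71  80]
fence y -0.1 [254 254 254 254 240 248 249 249 248]
fence y -0.05 [254 254 254 253 198 247 250 250 250]
fence y -0.02 [254 254 254 253 167 102 101 102 103]
fence y 0.0 [254 254 254 253 211 105  84  87  86]
t 20.32 T 0.0498 0.0293 z 0.0208 ang -0.002 F [-1.3  5.2  2. ] w 0.999
dx dy dz [ 0.0093  0.0004 -0.0004] yaw -0.0013 j [-0.05  0.25  1.77  0.    1.12 -0.1 ]
```

The force steps up to 5.5 N with the stop pixels unchanged, so the board is seated on the stop. I'll back the hand off, lift it and check flushness.

>>> send_rows([
  {"dx": 0.01,"dy": 0,"dz": 0,"yaw": 0,"claw": -1},
  {"dx": 0.04,"dy": 0,"dz": 0,"yaw": 0,"claw": -1},
  {"dx": 0.08,"dy": 0,"dz": -0.06,"yaw": 0,"claw": -1},
  {"dx": 0.14,"dy": 0,"dz": -0.15,"yaw": 0,"claw": -1},
  {"dx": 0.22,"dy": 0,"dz": -0.22,"yaw": 0,"claw": -1},
  {"dx": 0.3,"dy": 0,"dz": -0.24,"yaw": 0,"claw": -1},
  {"dx": 0.34,"dy": 0,"dz": -0.24,"yaw": 0,"claw": -1},
  {"dx": 0.34,"dy": 0,"dz": -0.24,"yaw": 0,"claw": -1},
])

```text
time: 21.32
tool_pos: [0.6068, 0.2107, 0.1395]
tool_rot: [-0.0, 0.69, 0.724, -0.001]
contact_force: [-0.4, -0.6, 0.5]
gripper_width: 1.0
grasp_force: 0.0
```

```bash
python3 - <<'E'
from meas import *
t=np.load('T.npz')
im=manip.grab_frame('top')[:,:,::-1];cv2.imwrite('pics/t6.png',cv2.resize(im[130:250,240:410],None,fx=4.7,fy=4.7,interpolation=cv2.INTER_CUBIC))
g=im.astype(int).min(2)
for y in(-.105,-.09,-.075,-.06,-.045,-.03,-.015,.0,.01,.04):
    q=proj('top',np.r_[t['O']+.13*t['ex']+y*t['ey'],.03])[0].round().astype(int);print('fence y',y,q[1],g[q[1]-4:q[1]+5,q[0]])
# near edge of board in T (top face z .04)
pts=[]
for y in np.arange(-.10,.015,.004):
    a=proj('top',np.r_[t['O']-.019*t['ex']+y*t['ey'],.04])[0];c=int(round(a[0]));r=int(round(a[1]))
    p=g[r-4:r+6,c].astype(float);k=np.where((p[:-1]>=222)&(p[1:]<222))[0]
    if len(k)==1:k=k[0];pts.append((c,r-4+k+(p[k]-222)/(p[k]-p[k+1])))
w=ray('top',pts,.04)[:,:2]-t['O'];c,d=line(np.c_[w@t['ey'],w@t['ex']]);print('near edge x at mid',c,'slope',d[1]/d[0],len(pts))
E
python3 go.py -.06 -.03 .06 0
```

```text
fence y -0.105 156 [253 245 253 254 241 248 248 248 247]
fence y -0.09 156 [254 254 254 254 238 248 248 248 248]
fence y -0.075 156 [254 249 240 253 189 245 249 250 250]
fence y -0.06 156 [254 254 254 254 209 247 250 249 250]
fence y -0.045 156 [254 254 236 245 188 247 250 250 250]
fence y -0.03 156 [254 254 254 253 227 248 250 249 250]
fence y -0.015 156 [254 254 241 248 243 250 250 250 250]
fence y 0.0 156 [254 254 254 254 250 251 251 251 251]
fence y 0.01 156 [254 254 254 253 251 251 251 251 251]
fence y 0.04 157 [254 254 254 253 189 173 189 190 192]
near edge x at mid [-0.04331549 -0.01958966] slope -0.0035037708 22
t 21.38 T 0.0494 0.1984 z 0.1391 ang -0.0012 F [ 0.1 -0.9 -0.6] w 1.001
dx dy dz [-0.4569 -0.2177  0.1595] yaw -0.0008 j [ 0.22  0.16  1.65 -0.    1.33  0.17]
```

View pics/t6.png

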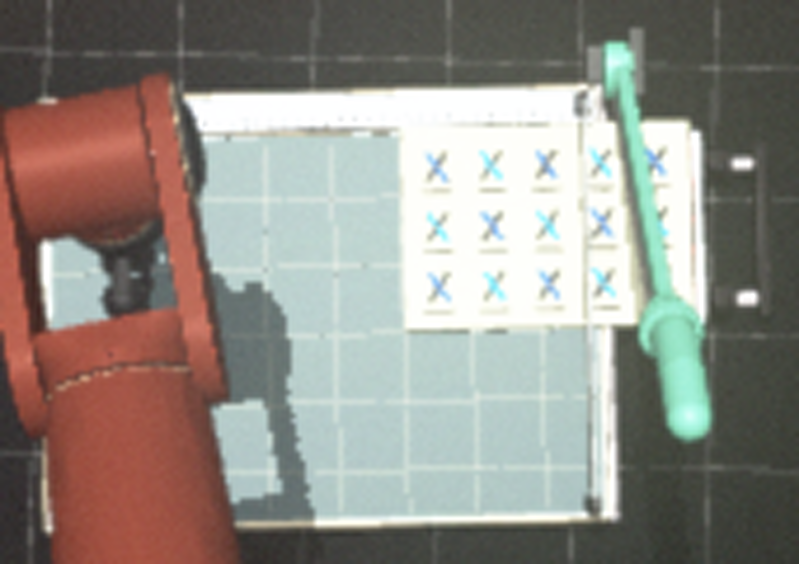

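The far edge lies on the fence along its length, and the measured slope of about 0.0035 rad is under 1 mm. The right edge is at column ~690 against the stop, and the hand is clear at upper left. I'll do one last comparison of the stop gap, then hand in.

```bash
python3 rg.py | head -4; python3 - <<'E'
from h import *
t=np.load('T.npz');im=manip.grab_frame('top').astype(int)
q=proj('top',np.r_[t['O']+.05*t['ex']-.188*t['ey'],.045])[0].round().astype(int);p=im[q[1],q[0]-9:q[0]+6].min(1)
if np.abs(p[4:12]-[250,250,249,248,246,178,252,187]).max()<15: print(manip.job_done())
else: print('changed',p)
E
```

```text
x 0.02 c0 378 [125 152 158 166 216 250 251 251 248 192 253 240 124 103  80]
x 0.05 c0 378 [159 155 161 248 250 249 249 249 246 181 252 186  95  87  77]
x 0.08 c0 377 [159 168 191 201 207 227 248 250 250 247 206 252 148  72  79]
x 0.11 c0 377 [233 249 250 249 249 250 250 250 249 235 254 253 143  76  84]
the job is handed in; nothing more can be done
None
```

I handed the job in at about 21.5 s: by camera and contact force, the board lies flush along the fence and against the front stop, which the images show unmoved, with the hand clear; no verdict was returned.

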